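# Find the hidden push catch in the pine top and pop the key drawer

### The arm

A 7-joint arm with a two-finger parallel gripper is mounted at the origin on the work surface. World frame = base frame: x ahead of the robot, y to its left, z up, the work surface at z = 0. Lengths are in m, angles in rad, forces in N, time in s.
With the tool pointing down it reaches from about 0.35 to 0.9 m from the base axis. Payload 19.9 kg.
Tool frame: the origin (TCP) lies between the finger pads; the fingertips stand 19 mm ahead of it and the grasp point (between the pads) is the TCP; z points along the fingers, y is the direction in which the jaws open and shut (so a half turn about z gives the same grasp; the last joint's range is limited). The gripper opens to 94 mm and grips with 3 to 60 N. Pads are 16 mm wide; open, the fingers measure 119 mm over their backs; the gripper's body (75 mm by 177 mm) begins 78 mm behind the grasp point.
Start: joints at [1.282, 0.417, -0.01, 1.614, 0.005, 1.111, -0.053], TCP at [0.153, -0.606, 0.193] pointing down, gripper open.
Joint ranges: [-2.81, 2.81], [-0.39, 2.02], [-1.27, 1.25], [0.06, 2.57], [-1.19, 4.33], [0.19, 2], [-2.82, 2.82]. Speed limits (rad/s): [1.89, 1.89, 2.39, 2.39, 3.01, 3.01, 3.01].

### API

Orientations are given as a 3x3 rotation matrix whose columns are the frame's x, y, z axes.
In Python, from rig import robot gives the robot as it stands. Calls block until the motion is done:
- robot.move_ptp(position, orientation): joint-space move of the TCP to a pose.
- robot.move_linear(position, velocity=0.15, frame=None, threshold=None): straight line of the TCP; frame=None keeps the orientation; velocity is the mean speed in m/s. With threshold (N) it stops when the force on the tool has changed by that much, and returns True; else False.
- robot.goto_joints(angles): joint-space move.
- robot.gripper_to(opening): finger opening in m; the grip force is fixed at half the most; returns when the fingers have stopped.
- robot.pause(seconds).
- robot.ik(position, orientation): joint angles nearest the present ones, or None.
- robot.get_state(): the state.
- robot.grab_frame(name): name is "scene" or "top" or "wrist"; returns the picture (384x512x3 uint8, red, green, blue); there is no depth.
- robot.camera_info(name): a dict with "fx", "fy", "cx", "cy" (pixels), "dist" ([k1, k2, p1, p2, k3] as OpenCV has them; the pictures are not rectified), "rvec" (rotation vector, rad) and "tvec" (3), from world to camera coordinates, as OpenCV has them. Camera axes: x right, y down, z forward; pixel columns grow to the right and rows downward; lengths in m; the calibration is good to about 2 mm. A picture is of the moment at which its call begins: read the wrist's pose just before it. camera_info takes no time and is no camera call; for the wrist camera it gives the pose at the moment of the call.
A pose or a line that the arm cannot do raises robot.PlanningError and nothing moves.
- robot.sign_off(): hands the job in, once; it reports no verdict.
The state is a dict: "time": time; "qpos": joint angles; "joint_vel": joint speeds; "effort": joint torques, N m; "ee_pos": TCP position; "tool_rot": TCP orientation; "force": force on the tool from outside, world axes, zero at the start; "moment": the same for the moment, N m; "opening": finger opening in m.
Only numpy, scipy, OpenCV 4.12 (cv2) and the standard library are available. Lean on these libraries where they do the work, as an engineer would, in place of code of your own. Each camera call takes 0.05 s, during which the arm holds its last target.

### The job

The spare key is in the shut drawer without a knob on the pine drawer unit, and that drawer opens only by a concealed push catch: one of the four matching round inlays in the unit's flat top gives when pressed, the other three are solid. Feel gently over the inlays with the shut fingertips, without leaning hard on the wood, press the one that gives until the key drawer springs out and stays out, then take the hand clear. Nothing is to be gripped or lifted: leave the half-open drawer and the tins, dauber, mug, brush and jar where they are.

Things in the scene. Friction and masses are not known exactly. Their poses are not given: they have to be found in the camera images.
- unit: Fixed pine drawer unit, 220 deep (x) x 340 wide (y) x 160 high, front towards its own -x; origin at the centre of its underside, z up. Flat top panel at 160 mm with four matching round inlays in a row along y, at x = -35 mm. Under the top, two small drawers side by side: half open with a knob on the +y side, shut and knobless (key drawer) on the -y side. Below them a fixed wide front with two knobs.
- key_drawer (a joint): Slide of the key drawer (146 mm wide, the upper drawer on the unit's -y side): 0 shut and held by the catch (it may read up to 1 mm), 0.045 m fully out. It is spring-loaded: once the catch lets go it runs out by itself along the unit's -x in about half a second and stays out.
- key_drawer_front (a point): Middle of the upper edge of the key drawer's plain front (front 54 mm high, its upper edge 137 mm above the worktop); level with the unit's front face when shut, 45 mm in front of it when out.
- tin_drawer (a joint): Slide of the half-open knobbed drawer on the unit's +y side: 0 as it starts (111 mm out, holding two tins and the dauber), positive further out, negative inwards. Stiff-running (about 4 N); to be left where it is.
- inlay0 (a point): Centre of inlay place 0 (places 0 to 3 run from the unit's -y end to its +y end, 74 mm apart), at the height of the panel's top surface. All four look alike: a 57 mm round straight-sided hole filled by a 54 mm flat wooden disc, its face 2 mm below the panel surface. Three discs are rigid.
- inlay1 (a point): Centre of inlay place 1 (places 0 to 3 run from the unit's -y end to its +y end, 74 mm apart), at the height of the panel's top surface. The one disc that is the catch lies at any of the four places, changing from run to run. It starts to give at about 1.5 N, frees the key drawer about 5 mm down, ends at 8 mm (about 5 N), and springs up again when let go.
- inlay2 (a point): Centre of inlay place 2 (places 0 to 3 run from the unit's -y end to its +y end, 74 mm apart), at the height of the panel's top surface.
- inlay3 (a point): Centre of inlay place 3 (places 0 to 3 run from the unit's -y end to its +y end, 74 mm apart), at the height of the panel's top surface.
- tin_a: Loose black polish tin, 60 mm across and 22 high, in the half-open drawer, the one nearer the unit's +y side. Origin at the centre of its underside.
- tin_b: Loose black polish tin, 60 mm across and 22 high, in the half-open drawer, the one nearer the unit's middle. Origin at the centre of its underside.
- tin_c: Loose small black polish tin, 52 mm across and 20 high, standing on the rear strip of the unit's top behind the inlays. Origin at the centre of its underside.
- dauber: Loose dauber (85 mm flat wooden handle with a 24 mm round head, 18 high) lying along y in the half-open drawer. Origin under it, 32 mm from the head's centre.
- mug: Loose red ceramic mug, 82 mm across and 95 high, on the worktop beside the unit's +y end. Origin at the centre of its underside.
- brush: Loose shoe brush, 170 x 52 x 46 high, bristles down, on the worktop beside the unit's -y end. Origin at the centre of its underside, x along its length.
- cream: Loose jar, 48 mm across and 75 high, on the worktop behind the unit. Origin at the centre of its underside.

How it is judged:
At the end, for the whole second after the job is handed in: The key drawer stands out by more than 38 of its 45 mm, the half-open drawer is within 15 mm of where it was, and every tin, the dauber, mug, brush and jar is within 20 mm of where it started (value of joint key_drawer above 0.038 m and value of joint tin_drawer between -0.015 and 0.015 m and not (distance of tin_a from where it was at the start of the episode above 0.02 m) and not (distance of tin_b from where it was at the start of the episode above 0.02 m) and not (distance of tin_c from where it was at the start of the episode above 0.02 m) and not (distance of dauber from where it was at the start of the episode above 0.02 m) and not (distance of mug from where it was at the start of the episode above 0.02 m) and not (distance of brush from where it was at the start of the episode above 0.02 m) and not (distance of cream from where it was at the start of the episode above 0.02 m)); the robot touches nothing.
It fails at once if a loose thing is moved or lifted more than 20 mm from its place (distance of any of tin_a, tin_b, tin_c, dauber, mug, brush, cream from where it was at the start of the episode above 0.02 m).
It fails at once if the half-open drawer is pushed or pulled more than 15 mm (not (value of joint tin_drawer between -0.015 and 0.015 m)).
It fails at once if the hand leans on something with more than 60 N (contact force between the fingers and anything else above 60 N).
It also fails if it takes over 48 s, if anything falls off the work surface, if the arm or the gripper's body presses on something with over 40 N, if the wrist force passes 120 N, or if a joint passes its speed limit or range.

## Working session

There is one attempt and no reset: what is moved stays moved. The work goes in short steps, each a Python script; the robot and the scene stay as the last script left them, time stands still between calls to the robot, and variables do not carry over. Pictures are saved under pics/ and viewed, and the job is handed in when it is done.

```bash
mkdir -p pics; ls
python3 - <<'E'
from rig import robot
import cv2
for n in ["scene","top","wrist"]:
    im=robot.grab_frame(n); cv2.imwrite(f"pics/{n}0.png",im[:,:,::-1])
    print(n,robot.camera_info(n))
s=robot.get_state();print(s["time"],s["ee_pos"],s["tool_rot"],s["force"],s["opening"])
E
```

```text
pics
scene {'fx': 366.79181321479814, 'fy': 366.79181321479814, 'cx': 252.73203722132442, 'cy': 192.50259482618438, 'dist': array([0.03720377, 0.        , 0.        , 0.        , 0.        ]), 'rvec': array([ 2.04515891,  1.67191044, -0.51241649]), 'tvec': array([-0.13190988, -0.39586862,  1.25271685])}
top {'fx': 398.6840166811779, 'fy': 398.6840166811779, 'cx': 251.43305935505745, 'cy': 193.3073626078349, 'dist': array([-0.11438492,  0.        ,  0.        ,  0.        ,  0.        ]), 'rvec': array([ 2.18578994, -2.13066629,  0.19202295]), 'tvec': array([0.00242996, 0.59015284, 0.88952372])}
wrist {'fx': 324.1877992762201, 'fy': 324.1877992762201, 'cx': 255.91295970538943, 'cy': 192.35939374125047, 'dist': array([0.01627502, 0.        , 0.        , 0.        , 0.        ]), 'rvec': array([-2.30274753,  1.79246259,  0.2467355 ]), 'tvec': array([-0.62435583, -0.0287564 ,  0.39085146])}
0.15 [ 0.15322628 -0.60561965  0.19237268] [[ 9.69439672e-01  2.45329638e-01 -3.00532828e-04]
 [ 2.45329812e-01 -9.69439256e-01  9.01637047e-04]
 [-7.01500308e-05 -9.47812385e-04 -9.99999548e-01]] [ 0.76621912 -0.10982846  0.0638026 ] 0.09400256319457015
```

View pics/scene0.png

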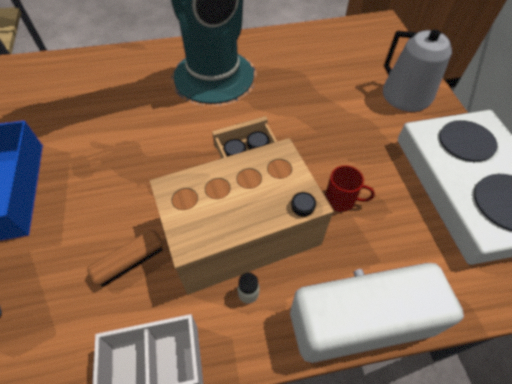

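View pics/top0.png

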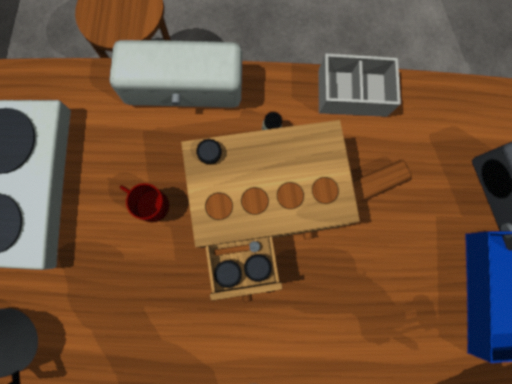

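View pics/wrist0.png

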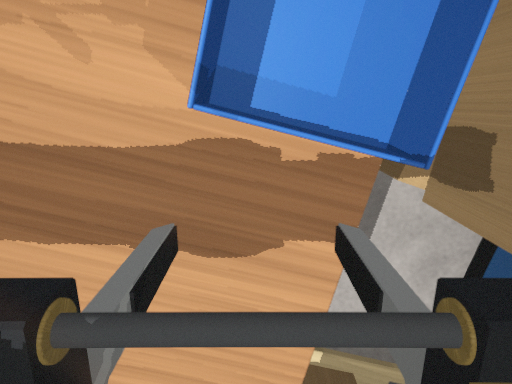

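The top view shows the inlays at about (325,190), (290,195), (255,200) and (219,206), which are places 0 to 3. The brush is at the -y end and tin_c is at (209,151). Next I'll localise them by colour and fit the unit pose in both fixed cameras.

```bash
cat > h.py <<'E'
import numpy as np, cv2
def ray_z(ci,uv,z):
    K=np.array([[ci["fx"],0,ci["cx"]],[0,ci["fy"],ci["cy"]],[0,0,1]])
    p=cv2.undistortPoints(np.array(uv,float).reshape(-1,1,2),K,np.array(ci["dist"])).reshape(-1,2)
    R=cv2.Rodrigues(np.array(ci["rvec"]))[0]; c=-R.T@ci["tvec"]
    d=np.c_[p,np.ones(len(p))]@R
    return c+d*((z-c[2])/d[:,2])[:,None]
E
python3 - <<'E'
from rig import robot
from h import *
seeds={"top":[(325,190),(290,195),(255,200),(219,206)],"scene":[(185,198),(217,188),(249,178),(280,168)]}
loc=np.array([[-.035,-.111+.074*i] for i in range(4)])
for n in seeds:
    im=cv2.imread(f"pics/{n}0.png"); ci=robot.camera_info(n); c=[]
    for (u,v) in seeds[n]:
        u0,v0=u-22,v-20
        p=im[v0:v0+40,u0:u0+44].astype(float)
        r=p[...,0]/p[...,2]  # B/R
        h=im[v-3:v+4,u-3:u+4].astype(float); inn=np.median(h[...,0]/h[...,2])
        g=(p[...,1]/p[...,2]); gi=np.median(h[...,1]/h[...,2])
        m=(np.abs(g-gi)<.06).astype(np.uint8)
        m=cv2.morphologyEx(m,cv2.MORPH_OPEN,np.ones((3,3),np.uint8))
        k,l,s,ce=cv2.connectedComponentsWithStats(m,connectivity=4)
        i=l[20,22]; c.append(ce[i]+[u0,v0]); print(n,s[i],c[-1].round(1))
    P=ray_z(ci,c,.158)[:,:2]; print(P.round(4).tolist(), np.linalg.norm(np.diff(P,axis=0),axis=1).round(4))
    d=P[3]-P[0]; yaw=np.arctan2(-d[0],d[1]); R=np.array([[np.cos(yaw),-np.sin(yaw)],[np.sin(yaw),np.cos(yaw)]])
    o=P.mean(0)-R@np.array([-.035,0]); print("yaw",yaw,"origin",o)
    print("inlays",(o+loc@R.T).round(4).tolist())
ci=robot.camera_info("top"); print("tin_c",ray_z(ci,[(209,151)],.18).round(3))
print("corners z.16",ray_z(ci,[(182,141),(341,122),(359,222),(194,245)],.16).round(3).tolist())
E
```

```text
top [ 10   8  25  25 498] [324.9 190. ]
top [ 10   8  25  25 504] [289.9 195.2]
top [  9   8  26  26 521] [254.4 200.6]
top [  9   8  26  25 524] [218.6 205.9]
[[0.5839, -0.1314], [0.5711, -0.0586], [0.558, 0.0143], [0.5451, 0.087]] [0.074  0.0741 0.0738]
yaw 0.17616807175403099 origin [ 0.59896743 -0.01602896]
inlays [[0.584, -0.1314], [0.571, -0.0586], [0.558, 0.0143], [0.5451, 0.0871]]
scene [  9  11  25  20 399] [184.3 198.7]
scene [ 11  11  24  19 374] [217.3 188.2]
scene [ 10  11  24  19 360] [248.6 178.3]
scene [ 10  12  23  18 339] [279.1 168.5]
[[0.5833, -0.1323], [0.5703, -0.059], [0.5578, 0.0135], [0.5448, 0.0865]] [0.0745 0.0736 0.0741]
yaw 0.1740921546051776 origin [ 0.59853907 -0.01674966]
inlays [[0.5833, -0.1321], [0.5705, -0.0593], [0.5577, 0.0136], [0.5448, 0.0865]]
tin_c [[0.654 0.109 0.18 ]]
corners z.16 [[0.679, 0.168, 0.16], [0.732, -0.167, 0.16], [0.519, -0.202, 0.16], [0.465, 0.134, 0.16]]
```

Both cameras agree to 1 mm, with yaw about 0.175. Next: shut the fingers, lift, and feel inlay 0.

```bash
cat >> h.py <<'E'
yaw=.175; o=np.array([.5988,-.0164])
c_,s_=np.cos(yaw),np.sin(yaw); R2=np.array([[c_,-s_],[s_,c_]])
TR=np.array([[c_,s_,0],[s_,-c_,0],[0,0,-1.]])
def inlay(i): return o+R2@np.array([-.035,-.111+.074*i])
E
python3 - <<'E'
from rig import robot
from h import *
def st(t):
    s=robot.get_state(); print(t,round(s["time"],2),s["ee_pos"].round(4),"F",s["force"].round(2),"op",round(s["opening"],4),"q",s["qpos"].round(2)); return s
robot.gripper_to(0.0)
p=robot.get_state()["ee_pos"]
robot.move_linear([p[0],p[1],.30],velocity=.2); st("up")
x,y=inlay(0)
print(robot.ik([x,y,.23],TR))
robot.move_ptp([x,y,.27],TR); st("above")
robot.move_linear([x,y,.195],velocity=.08); robot.pause(.3); st("near")
r=robot.move_linear([x,y,.170],velocity=.015,threshold=4.0); print(r); st("touch")
E
```

```text
up 2.25 [ 0.1532 -0.6055  0.2987] F [ 0.52 -0.57 -0.33] op 0.0006 q [ 1.28  0.34 -0.01  1.48  0.    1.32 -0.05]
[ 0.56067097  0.37895491 -0.50627278  1.62672295  0.19474437  1.18643376
 -1.38463456]
above 4.53 [ 0.5835 -0.1329  0.2699] F [-0.85  0.22 -0.22] op 0.0006 q [ 0.56  0.35 -0.51  1.57  0.17  1.26 -1.37]
near 5.92 [ 0.5837 -0.1318  0.1952] F [ 0.46  0.11 -0.41] op 0.0003 q [ 0.55  0.41 -0.49  1.67  0.21  1.12 -1.4 ]
False
touch 7.74 [ 0.5837 -0.1318  0.1701] F [ 0.44 -0.61  0.44] op 0.0004 q [ 0.54  0.43 -0.49  1.69  0.23  1.07 -1.41]
```

Run:
```python
from rig import robot
from h import *
robot.pause(.2)
s=robot.get_state();print(s["force"],s["ee_pos"])
a=robot.grab_frame("scene");b=robot.grab_frame("wrist")
a=cv2.resize(a[100:290,120:370],None,fx=3,fy=3,interpolation=cv2.INTER_CUBIC)
cv2.imwrite("pics/s1.png",a[:,:,::-1]);cv2.imwrite("pics/w1.png",b[:,:,::-1])
```

```text
[-0.0662589   0.3964902   0.09728824] [ 0.5836725  -0.13180956  0.1700455 ]
```

View pics/s1.png

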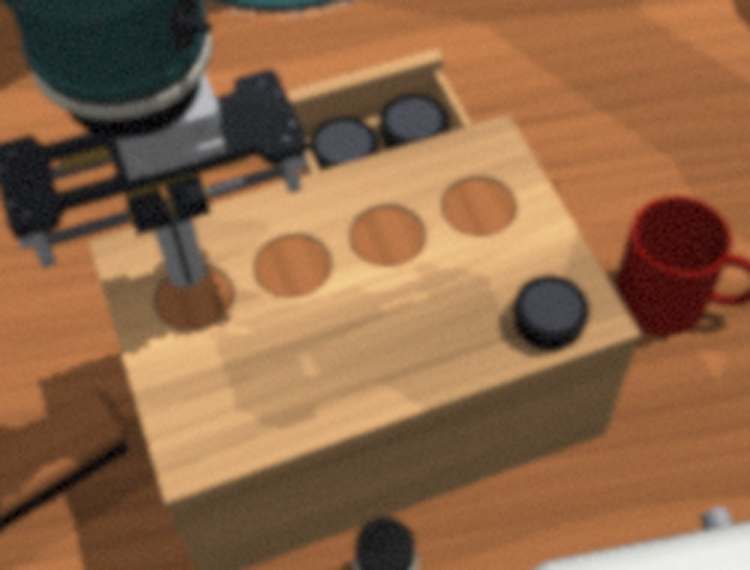

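View pics/w1.png

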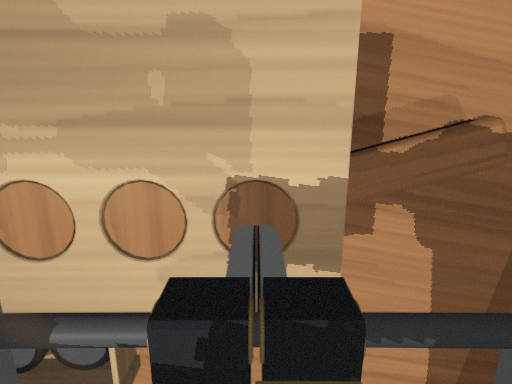

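The wrist and scene views show the shut tips centred over inlay 0, still hovering by several mm with no force. The real tip is shorter than nominal, so I'll keep feeling downward and let contact set the zero.

Run:
```python
from rig import robot
from h import *
x,y=inlay(0)
r=robot.move_linear([x,y,.148],velocity=.015,threshold=3.0); s=robot.get_state();print(r,s["time"],s["ee_pos"],s["force"])
robot.pause(.2); s=robot.get_state();print(s["ee_pos"],s["force"])
a=robot.grab_frame("scene")
a=cv2.resize(a[100:290,120:370],None,fx=3,fy=3,interpolation=cv2.INTER_CUBIC)
cv2.imwrite("pics/s2.png",a[:,:,::-1])
```

```text
False 9.6583 [ 0.5837016  -0.1317985   0.14811426] [-1.63124317 -0.58416206  0.27143613]
[ 0.583679   -0.13179508  0.14804993] [0.34031144 0.54569861 0.16040392]
```

View pics/s2.png

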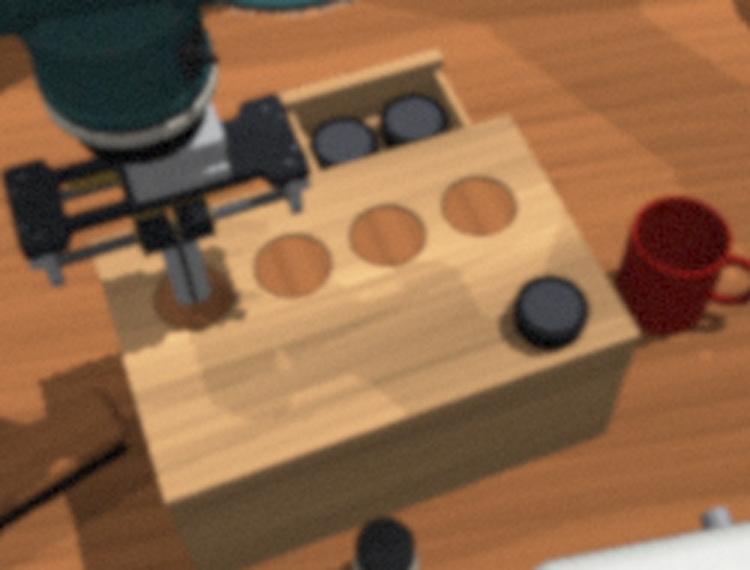

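Run:
```python
from rig import robot
from h import *
ci=robot.camera_info("scene")
K=np.array([[ci["fx"],0,ci["cx"]],[0,ci["fy"],ci["cy"]],[0,0,1]])
x,y=inlay(0)
for z in (.14,.15,.16,.17,.18):
    P=np.array([[*(inlay(0)+R2@[dx,0]),z] for dx in(0,.008)])
    print(z,cv2.projectPoints(P,ci["rvec"],ci["tvec"],K,ci["dist"])[0].reshape(-1,2).round(1).tolist())
# wrist check of disc height at joint pose of pics/w1? take fresh
b=robot.grab_frame("wrist"); cv2.imwrite("pics/w2.png",b[:,:,::-1])
ci=robot.camera_info("wrist"); K=np.array([[ci["fx"],0,ci["cx"]],[0,ci["fy"],ci["cy"]],[0,0,1]])
for z in (.128,.138,.148,.158,.168):
    P=np.array([[*inlay(i),z] for i in (0,1)])
    print(z,cv2.projectPoints(P,ci["rvec"],ci["tvec"],K,ci["dist"])[0].reshape(-1,2).round(1).tolist())
```

```text
0.14 [[185.8, 203.3], [186.8, 206.2]]
0.15 [[185.1, 200.8], [186.1, 203.7]]
0.16 [[184.4, 198.3], [185.4, 201.2]]
0.17 [[183.6, 195.7], [184.6, 198.7]]
0.18 [[182.9, 193.1], [183.9, 196.1]]
0.128 [[255.9, 218.0], [148.5, 218.0]]
0.138 [[255.9, 223.2], [143.7, 223.3]]
0.148 [[255.9, 228.9], [138.4, 229.0]]
0.158 [[255.9, 235.2], [132.5, 235.3]]
0.168 [[255.8, 242.1], [126.0, 242.2]]
```

View pics/w2.png

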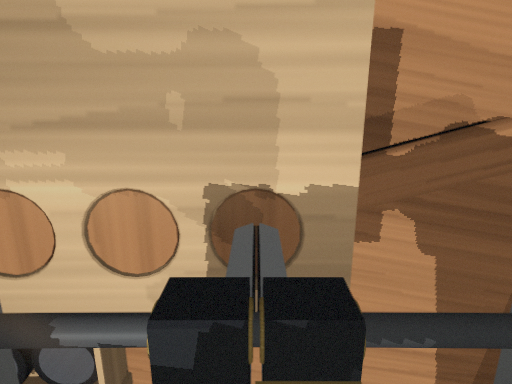

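The wrist view fixes the disc at z≈0.158, with inlay 0 at (255,232). In the scene view the tip's lower edge at about (185,201) puts it near z≈0.16, roughly touching height. No force has shown yet, so I'll keep feeling down.

Run:
```python
from rig import robot
from h import *
x,y=inlay(0)
r=robot.move_linear([x,y,.134],velocity=.012,threshold=3.0); s=robot.get_state();print(r,s["time"],s["ee_pos"],s["force"])
robot.pause(.1); s=robot.get_state();print(s["ee_pos"],s["force"])
```

```text
True 10.4167 [ 0.58370824 -0.13182003  0.14573304] [-1.18390931 -0.01161873  6.76063755]
[ 0.5837403  -0.13183164  0.14572724] [-0.85122571  0.3796923   7.20026002]
```

Place 0 is rigid: an abrupt 7 N with no travel. Contact is at TCP z≈0.146. Moving on to the others.

Run:
```python
from rig import robot
from h import *
x,y=inlay(0)
robot.move_linear([x,y,.172],velocity=.08)
for i in (1,2,3):
    x,y=inlay(i)
    robot.move_linear([x,y,.172],velocity=.12)
    robot.move_linear([x,y,.151],velocity=.05); robot.pause(.25)
    f0=robot.get_state()["force"][2]
    r=robot.move_linear([x,y,.1387],velocity=.012,threshold=5.5)
    robot.pause(.15); s=robot.get_state(); print(i,r,round(s["time"],2),s["ee_pos"].round(4),f0.round(2),s["force"].round(2))
    if s["ee_pos"][2]<.1415:
        print("gives"); 
        robot.pause(.7); print(robot.get_state()["force"])
        a=robot.grab_frame("top"); cv2.imwrite("pics/t3.png",cv2.resize(a[80:320,140:440],None,fx=2.5,fy=2.5,interpolation=cv2.INTER_CUBIC)[:,:,::-1])
        break
    robot.move_linear([x,y,.172],velocity=.08)
```

```text
1 True 13.31 [ 0.5708 -0.0589  0.1457] 0.19 [-2.12 -0.37  7.29]
2 True 16.1 [0.5579 0.0139 0.1457] -0.24 [-0.96  0.1   8.02]
3 False 19.49 [0.545  0.0868 0.1388] -1.03 [-0.63 -1.07  5.15]
gives
[-1.37131176 -0.52915729  4.46622284]
```

Place 3 gives: 7 mm of travel at about 5 N. Now I'll take the hand clear and check the drawer.

Run:
```python
from rig import robot
from h import *
x,y=inlay(3)
robot.move_linear([x,y,.20],velocity=.08)
robot.move_linear([x,y,.33],velocity=.2)
robot.move_ptp([.42,-.35,.36],TR)
robot.pause(.3)
s=robot.get_state(); print(s["time"],s["ee_pos"],s["force"])
for n in ("top","scene"):
    a=robot.grab_frame(n); cv2.imwrite(f"pics/{n}4.png",a[:,:,::-1])
a=cv2.imread("pics/top4.png")
cv2.imwrite("pics/t4z.png",cv2.resize(a[80:320,120:440],None,fx=2.5,fy=2.5,interpolation=cv2.INTER_CUBIC))
```

```text
23.925 [ 0.4202739  -0.34965889  0.359983  ] [ 0.22386905 -0.02148757  0.32107387]
```

View pics/t4z.png

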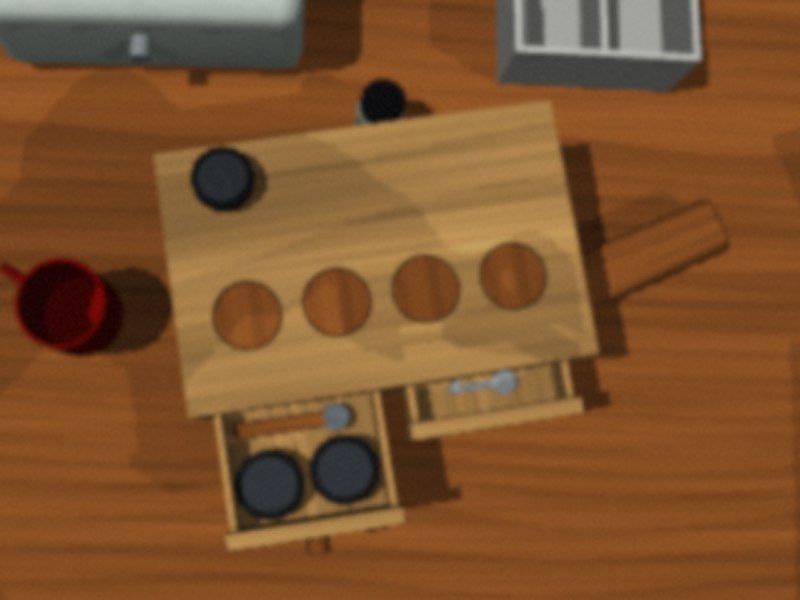

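View pics/scene4.png

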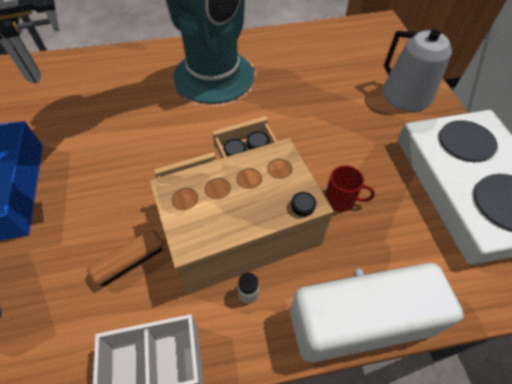

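View pics/t3.png

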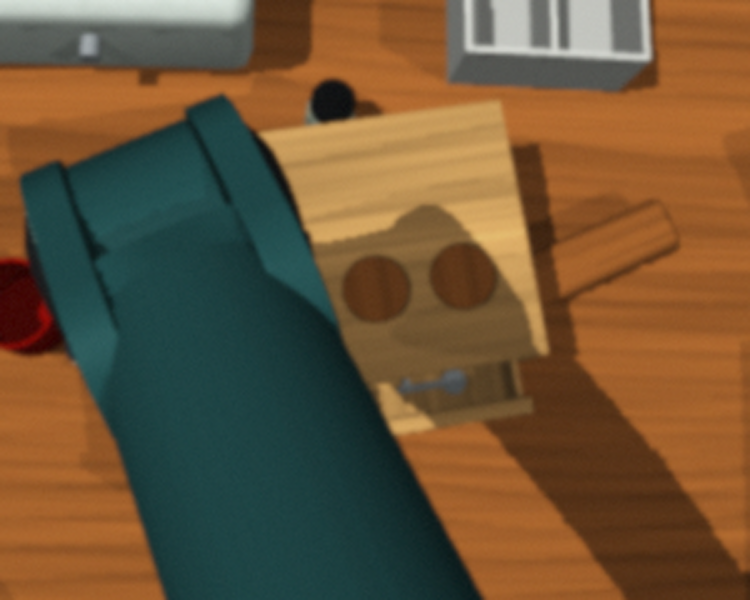

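The key drawer is out with the key visible. The tin drawer, tins, dauber, mug, brush and jar look unmoved. A quick numeric check, then I'll hand in.

Run:
```python
from rig import robot
from h import *
P=ray_z(robot.camera_info("top"),[(120+497/2.5,80+417/2.5),(120+497/2.5,80+425/2.5)],.137)[:,:2]
print("out (m):",-.110-((P-o)@R2)[:,0])
a=cv2.imread("pics/top0.png").astype(int);b=cv2.imread("pics/top4.png").astype(int)
A=cv2.cvtColor(a.astype(np.uint8),6);B=cv2.cvtColor(b.astype(np.uint8),6)
for n,(u,v,w) in dict(tin_c=(209,151,20),tins=(243,268,40),mug=(147,202,26),brush=(390,180,28),jar=(273,120,14)).items():
    t=A[v-w:v+w,u-w:u+w]; r=cv2.matchTemplate(B[v-w-10:v+w+10,u-w-10:u+w+10],t,cv2.TM_CCOEFF_NORMED)
    m=cv2.minMaxLoc(r); print(n,m[1],np.array(m[3])-10)
robot.sign_off()
```

```text
out (m): [0.03812372 0.04466016]
tin_c 0.9862121939659119 [0 0]
tins 0.9863002300262451 [0 0]
mug 0.9913337826728821 [0 0]
brush 0.990612804889679 [0 0]
jar 0.9992835521697998 [0 0]
the job is handed in; nothing more can be done
```

The key drawer is open and stays out, and I handed the job in with the hand clear. I felt the four inlays with the shut fingertips: places 0, 1 and 2 were rigid, stopping at 7–8 N with no travel. Place 3 gave 7 mm at about 5 N, so it is the catch.

**Last checks:**
- **Key drawer:** the top camera put its front about 45 mm out, measured at the outer edge and read from pixels by eye. A second pixel, 3 px nearer the unit, read 38 mm, right at the limit. The pictures show the drawer standing out with the key inside.
- **Loose things:** before/after image matching showed 0 px shift for tin_c, the half-open drawer with its tins and dauber, the mug, brush and jar.
- **Hand:** it finished well away from the unit, with force on the tool near zero, at about 24 s of the 48 s allowed.

**One disagreement:** contact came at TCP z≈0.146, where the stated 19 mm fingertip offset predicts 0.177. That puts the shut tips about 12 mm behind the reported TCP, so I took the heights from contact instead.

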